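# Dock an engine control unit under the leaf springs of its bench tester

### The job

Dock the silver engine control unit in the grey bench tester: with closed fingertips press it down flat and hard on its sprung bed, and keep it down while you slide it forward under the two leaf springs until it is fully home against the tester's housing, then let go so that the springs alone hold it down. Only press and push it: do not lift it out of the bay, and leave everything else on the bench where it is.

Things in the scene. Friction and masses are not known exactly. Their poses are not given: they have to be found in the camera images.
- tester: Bench tester, fixed; place and yaw vary. Origin: on the bench top under the middle of its docking bay; x = sliding direction (within 30 deg of straight away from the robot), y left. Two blue rails, x -150 to +135 mm, inner faces y +-66.5, tops 36 high, bay open above and at the rear. Grey housing x +135 to +220, 180 wide, 75 high; its face at x +135 is the stop for the unit's front edge.
- spring_left (a point): Left dark spring holder on the rail, tester x +45 to +67 mm, |y| 51.5 to 78.5, top 40 high; this point is the middle of its underside, 26 mm above the bench. From under it a steel leaf spring 12 mm wide slopes down forward to tester x +112, free end about 18 high; the unit's flange lifts it in passing and is then held down with about 8.5 N.
- spring_right (a point): The same point of the right spring holder, which is the mirror image of the left one.
- ecu: Silver control unit to dock, 0.3 to 0.6 kg, loose on the bed, 1.5 mm side play, axes parallel to the tester's. Origin: centre of its underside. Flange 150 (x) x 130 x 6 mm high; cover x -71 to +63, 92 wide, top 28 above the origin, flat. Black header on it, x +45 to +69, 70 wide, top 40 above the origin: its rear face is a shoulder to push on. Start: tester x -65 to -40, underside 25 high.
- press_point (a point): Point of the unit on its cover's top, on the centre line, unit x +28 mm: 17 mm behind the header's rear face, 28 mm above the unit's underside. A good place for the fingertips; the cover is free for 90 mm behind it.
- bed (a joint): Green sprung bed under the unit: how far it is pressed down, m, 0 (up) to 0.008 (stop). It lifts with 8 N at the top, 15 N fully down, less the unit's weight: fingertips need about 9 to 12 N. Bed up: the holders stop the unit's flange. Fully down (unit's underside 17 mm above the bench): the flange passes under. Bed and springs are slick (friction about 0.12); sliding then takes 2 to 18 N.
- home (a point): Point fixed to the tester where the unit's origin lies when docked: tester x +60, y 0, 17 mm above the bench.
- screwdriver: Bystander: screwdriver lying to the left of the bay, about 130 mm from its centre line. Leave alone.
- socket: Bystander: steel spanner socket, 26 mm wide, 38 high, standing to the right of the bay. Leave alone.
- multimeter: Bystander: yellow multimeter, 150 x 76 x 42 mm, lying to the right of the bay. Leave alone.
- cleaner: Bystander: spray can, 52 mm wide, 150 high, standing to the left of the tester's housing. Leave alone.
- relay: Bystander: black and white relay, 28 x 28 x 30 mm, standing on top of the tester's housing. Leave alone.
- mug: Bystander: blue mug, 80 mm wide, 95 high, on the left of the bench. Leave alone.
- spare_unit: Bystander: another, black control unit, 120 x 100 x 39 mm, on the right of the bench. Leave alone.
- carton: Bystander: small cardboard carton with a red band, 90 x 60 x 75 mm, on the right of the bench. Leave alone.

How it is judged:
By the outcome, as a careful person would: the job done as asked, in the order asked, and still so for the second after the job is handed in, with the robot touching nothing.
It also fails if it takes over 38 s, if anything falls off the work surface, if the arm or the gripper's body presses on something with over 40 N, if the wrist force passes 120 N, or if a joint passes its speed limit or range.

### The arm

A 6-joint arm with a two-finger parallel gripper is mounted at the origin on the work surface. World frame = base frame: x ahead of the robot, y to its left, z up, the work surface at z = 0. Lengths are in m, angles in rad, forces in N, time in s.
With the tool pointing down it reaches from about 0.35 to 0.775 m from the base axis. Payload 7.3 kg.
Tool frame: the origin (TCP) lies midway between the tips of the shut fingers; the grasp point (between the pads) lies 19 mm behind it (robot.grip_depth is the z of the grasp point in the tool frame, in m); z points along the fingers, y is the line along which they close (so a half turn about z gives the same grasp; the last joint's range is limited). The gripper opens to 92 mm and grips with 3 to 60 N. Pads are 19 mm wide; open, the fingers measure 130 mm over their backs; the gripper's body (75 mm by 190 mm) begins 47 mm behind the grasp point.
Start: joints at [-1.489, 0.342, 1.524, -0, 1.275, -0.146], TCP at [0.119, -0.511, 0.227] pointing down, gripper open.
Joint ranges: [-2.53, 2.53], [-0.77, 2.02], [0.04, 2.7], [-1, 4.14], [0.28, 2.66], [-3.11, 3.11]. Speed limits (rad/s): [2.57, 2.57, 3.14, 3.14, 3.14, 3.14].

### API

Orientations are given as [roll, pitch, yaw] about the fixed x, y, z axes, in that order (R = Rz(yaw) Ry(pitch) Rx(roll)).
In Python, from cell import robot, viewer gives the robot as it stands.
- The arm moves only by the tool step_arm, never from a script. Its argument "increments" is a list of rows, each an object with "delta_pos": the shift along the tool's x, y, z in cm, a list of three; "dr": the turn, a rotation vector about the tool's x, y, z in degrees, a list of three; "fingers": the closure, from -1 (fully open) to 1 (shut), so that 0 is half open. In form: [{"delta_pos": [tx, ty, tz], "dr": [wx, wy, wz], "fingers": fingers}, ...]. A call has exactly 5 rows; each row is the pose to reach, as a shift and turn from the pose commanded when the call began, along the tool's axes at that moment; what a row does not reach only later rows make up. A row lasts 1/8 s, in which the tool goes at most 62.5 mm and 10.7 degrees, less where a joint would pass 70% of its speed; a pose out of reach is approached as far as the arm can. A call with a gripper value outside its range is refused whole. The fingers move at their own pace and stop on an object; "newtons" is the grip in N (left out, the last holds). Time passes only in rows, so rows that repeat a pose let the fingers close, or fill a call up. It gives the time, the measured TCP pose, the force, the opening and the grip force at its end, in the units of the state.
- robot.observe(): the state, without advancing time (a new reading comes with each control period).
- viewer.read_camera(name): name is "scene" or "top" or "wrist"; returns the picture (420x560x3 uint8, red, green, blue); there is no depth.
- viewer.camera_params(name): a dict with "K" (3x3 intrinsics, pixels), "T" (4x4, takes a point from camera to world coordinates). Camera axes: x right, y down, z forward; pixel columns grow to the right and rows downward; lengths in m; the calibration is good to about 2 mm. A picture is of the moment at which its call begins: read the wrist's pose just before it. camera_params takes no time and is no camera call; for the wrist camera it gives the pose at the moment of the call.
- robot.hand_in(): hands the job in; it is judged then, once.
The state is a dict: "time": time; "qpos": joint angles; "qvel": joint speeds; "joint_efforts": joint torques, N m; "tool_pos": TCP position; "tool_rot": TCP orientation; "contact_force": force on the tool from outside, world axes, zero at the start; "torque": the same for the moment, N m; "opening": finger opening in m; "grip_force": force on a finger pad.
Only numpy, scipy, OpenCV 4.12 (cv2) and the standard library are available. Lean on these libraries where they do the work, as an engineer would, in place of code of your own. Each camera call takes 0.05 s, during which the arm holds its last target. There are 200 camera calls.

## Working session

There is one attempt and no reset: what is moved stays moved. The work goes in short steps, Python scripts to look and compute and a tool call to move; the robot and the scene stay as the last step left them, time stands still between calls to the robot, and variables do not carry over. Pictures are saved under pics/ and viewed, at most 10 in all, crops included, and the job is handed in when it is done.

Besides the shell and the picture viewer there is one more tool, called after "Call:" as name(argument=value, ...) on one line, values as JSON. step_arm: Moves the arm, as the interface text tells. Its arguments: {"type":"object","properties":{"increments":{"type":"array"},"newtons":{"type":"number"}},"required":["increments"]}

```bash
mkdir -p pics
python3 - <<'E'
from cell import robot, viewer
import cv2,numpy as np
for n in ("scene","top"):
    im=viewer.read_camera(n); cv2.imwrite(f"pics/{n}0.png",im[:,:,::-1])
    p=viewer.camera_params(n); print(n,p["K"].round(1).tolist(),p["T"].round(3).tolist())
s=robot.observe(); print(s["time"],s["tool_pos"],s["tool_rot"],s["opening"])
E
```

```text
scene [[539.8, 0.0, 279.3], [0.0, 539.8, 211.4], [0.0, 0.0, 1.0]] [[-0.643, 0.64, -0.42, 1.245], [0.766, 0.538, -0.352, 0.548], [0.001, -0.548, -0.836, 1.4], [0.0, 0.0, 0.0, 1.0]]
top [[434.9, 0.0, 281.7], [0.0, 434.9, 202.1], [0.0, 0.0, 1.0]] [[0.021, -0.998, 0.06, 0.47], [-1.0, -0.022, -0.012, -0.001], [0.013, -0.06, -0.998, 1.449], [0.0, 0.0, 0.0, 1.0]]
0.1 [ 0.1185446  -0.51107063  0.22613127] [-3.14023993e+00 -1.84168221e-04  2.27777765e-01] 0.0922197781304371
```

View pics/top0.png

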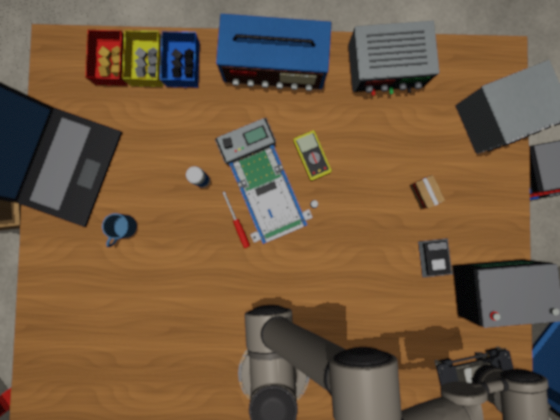

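View pics/scene0.png

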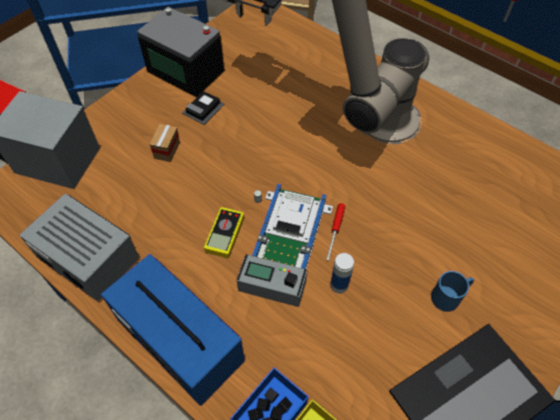

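The top view shows the tester at about (268,195): housing at (246,141), rails running down to about (280,240), and the unit in the bay with its black header at (266,188). The scene view agrees, with the header at (288,228). I'll measure the blue rails and zoom in.

```bash
cat > h.py <<'E'
from cell import robot, viewer
import cv2,numpy as np
def ray(n,uv,z,p=None):
    p=p or viewer.camera_params(n); d=p["T"][:3,:3]@np.linalg.inv(p["K"])@np.array([*uv,1.]); o=p["T"][:3,3]
    return o+d*(z-o[2])/d[2]
def proj(P,p):
    c=np.linalg.inv(p["T"])@np.array([*P,1.]); u=p["K"]@c[:3]; return u[:2]/u[2]
E
python3 - <<'E'
from h import *
im=cv2.imread("pics/top0.png"); hsv=cv2.cvtColor(im,cv2.COLOR_BGR2HSV)
m=cv2.inRange(hsv,(100,110,60),(125,255,255)); m[:, :215]=0; m[:,325:]=0; m[:120]=0; m[260:]=0
n,l,st,c=cv2.connectedComponentsWithStats(m)
for i in range(1,n):
    if st[i,4]<25: continue
    ys,xs=np.nonzero(l==i); P=np.array([ray("top",(x,y),.036)[:2] for x,y in zip(xs,ys)])
    v=cv2.fitLine(P.astype(np.float32),cv2.DIST_HUBER,0,.01,.01).ravel(); print(st[i],v[:2],np.degrees(np.arctan(v[1]/v[0])),P.mean(0))
# housing top corners
for uv in [(216,138),(270,119),(266,188)]: print(uv,ray("top",uv,.06))
cv2.imwrite("pics/crop1.png",cv2.resize(im[110:250,205:335],None,fx=4.2,fy=4.2,interpolation=cv2.INTER_CUBIC))
E
```

```text
[273 150   7  14  30] [0.9086511 0.4175562] 24.680393 [0.70400915 0.00519066]
[229 162  10  19  46] [0.91168505 0.41088977] 24.26074 [0.65562071 0.14164716]
[281 171   7  12  28] [0.8930102  0.45003638] 26.746017 [ 0.64060148 -0.02277764]
[288 184  15  36  77] [0.9141123 0.405461 ] 23.92002 [ 0.55782014 -0.06032469]
[241 188   6  12  26] [0.9052346  0.42491218] 25.145103 [0.58159942 0.10827167]
[247 201  18  41  91] [0.9117177  0.41081727] 24.256182 [0.49182098 0.06800338]
(216, 138) [0.7562181  0.19945948 0.06      ]
(270, 119) [0.82244132 0.02694571 0.06      ]
(266, 188) [0.59809454 0.03472011 0.06      ]
```

View pics/crop1.png

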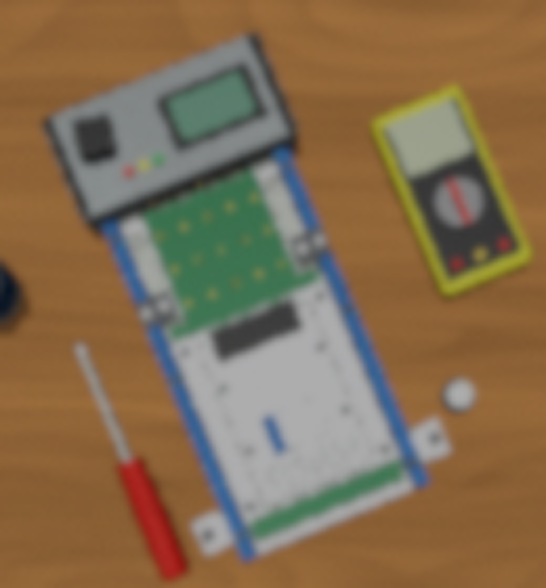

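The crop shows the unit's header at crop (255,330), the holders at (160,308) and (308,248), and the relay at (95,137). Tester yaw is about 24.1°. Next I'll move over the unit for a wrist view.

Call:
step_arm(increments=[{"delta_pos": [5, -3.7, 0], "dr": [0, 0, 0], "fingers": 1}, {"delta_pos": [9.5, -7.1, 0], "dr": [0, 0, 0], "fingers": 1}, {"delta_pos": [14, -10.5, 0], "dr": [0, 0, 0], "fingers": 1}, {"delta_pos": [18.5, -13.9, 0], "dr": [0, 0, 0], "fingers": 1}, {"delta_pos": [23, -17.2, 0], "dr": [0, 0, 0], "fingers": 1}], newtons=30)

```text
time: 0.72
tool_pos: [0.3046, -0.2903, 0.2266]
tool_rot: [-3.142, 0.0, 0.227]
contact_force: [0.0, 0.8, -0.7]
opening: 0.0464
grip_force: 0.0
```

Call:
step_arm(increments=[{"delta_pos": [5, -3.7, 0], "dr": [0, 0, 0], "fingers": 1}, {"delta_pos": [9.5, -7.1, 0], "dr": [0, 0, 0], "fingers": 1}, {"delta_pos": [14, -10.5, 0], "dr": [0, 0, 0], "fingers": 1}, {"delta_pos": [18.5, -13.9, 0], "dr": [0, 0, 0], "fingers": 1}, {"delta_pos": [23, -17.2, 0], "dr": [0, 0, 0], "fingers": 1}])

```text
time: 1.35
tool_pos: [0.4898, -0.0707, 0.2265]
tool_rot: [3.142, 0.0, 0.228]
contact_force: [0.2, 0.5, 0.2]
opening: 0.0006
grip_force: 0.0
```

Call:
step_arm(increments=[{"delta_pos": [3, -2.2, 0], "dr": [0, 0, -3], "fingers": 1}, {"delta_pos": [6, -4.4, 0], "dr": [0, 0, -6], "fingers": 1}, {"delta_pos": [8, -6, 0], "dr": [0, 0, -9], "fingers": 1}, {"delta_pos": [9.5, -7.2, 0], "dr": [0, 0, -11], "fingers": 1}, {"delta_pos": [9.5, -7.2, 0], "dr": [0, 0, -11], "fingers": 1}])

```text
time: 1.98
tool_pos: [0.5655, 0.0198, 0.2262]
tool_rot: [-3.141, 0.001, 0.421]
contact_force: [-0.2, -0.7, -0.1]
opening: 0.0006
grip_force: 0.0
```

Run:
```python
from h import *
p=viewer.camera_params("wrist"); im=viewer.read_camera("wrist"); cv2.imwrite("pics/wrist1.png",im[:,:,::-1])
np.savez("w1.npz",K=p["K"],T=p["T"]); print(p["K"].round(1).tolist(),p["T"].round(3).tolist()); s=robot.observe(); print(s["time"],s["tool_pos"],s["tool_rot"],s["contact_force"])
```

```text
[[294.4, 0.0, 279.6], [0.0, 294.4, 205.8], [0.0, 0.0, 1.0]] [[0.41, -0.875, -0.259, 0.635], [-0.912, -0.393, -0.117, 0.051], [0.001, 0.284, -0.959, 0.384], [0.0, 0.0, 0.0, 1.0]]
2.025 [0.56502237 0.01905813 0.22632369] [-3.14153563e+00  1.03365497e-03  4.19773191e-01] [-0.31137119 -0.04808502 -0.40154276]
```

View pics/wrist1.png

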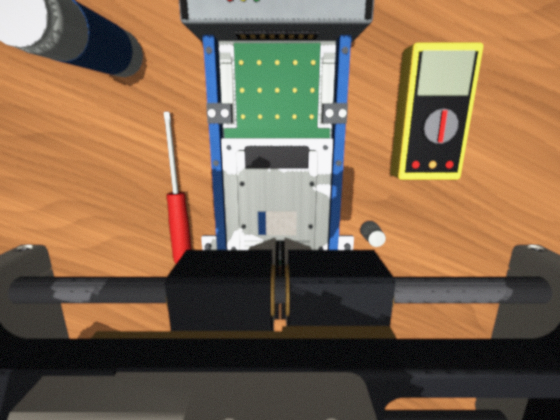

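Wrist view: header at cols 245–309, rows 147–168; flange front edge near row 139; holders at (220,113) and (334,113); housing face foot near row 40; can at (110,50). Everything lies square with the tool. Next I measure edges by gradient.

Run:
```python
from h import *
d=np.load("w1.npz"); p={"K":d["K"],"T":d["T"]}
im=cv2.imread("pics/wrist1.png").astype(float); g=im.mean(2); b=im[:,:,0]-im[:,:,2]
r=lambda u,v,z: ray("wrist",(u,v),z,p)
print("hdr rows",[int(x) for x in g[140:180,262:292].mean(1)])
print("flange rows",[int(x) for x in g[128:150,262:292].mean(1)])
print("holder rows",[int(x) for x in g[95:132,331:338].mean(1)])
# yaw & centre line from blue rails
m=cv2.inRange(cv2.cvtColor(im.astype(np.uint8),cv2.COLOR_BGR2HSV),(100,130,60),(125,255,255))
L=[];R=[]
for v in list(range(60,100))+list(range(130,230)):
    x=np.nonzero(m[v,195:360])[0]+195
    l=x[x<260]; rr=x[x>300]
    if len(l)>4: L.append(r(l.mean(),v,.036)[:2])
    if len(rr)>4: R.append(r(rr.mean(),v,.036)[:2])
for A in (L,R):
    f=cv2.fitLine(np.array(A,np.float32),cv2.DIST_HUBER,0,.01,.01).ravel(); print(len(A),np.degrees(np.arctan(f[1]/f[0])),f[2:])
```

```text
hdr rows [244, 246, 247, 245, 235, 188, 116, 78, 74, 73, 73, 73, 72, 72, 71, 71, 70, 70, 67, 65, 62, 60, 59, 59, 59, 58, 59, 77, 130, 187, 208, 206, 197, 193, 192, 192, 192, 191, 191, 191]
flange rows [117, 116, 115, 115, 115, 114, 114, 114, 116, 133, 183, 230, 244, 246, 247, 245, 235, 188, 116, 78, 74, 73]
holder rows [126, 125, 122, 122, 120, 119, 118, 118, 116, 114, 116, 115, 117, 121, 131, 146, 152, 159, 161, 157, 148, 134, 125, 119, 119, 116, 115, 111, 100, 92, 94, 98, 99, 93, 90, 89, 89]
136 23.98016 [0.58611304 0.11010175]
136 24.35964 [ 0.62742877 -0.02760648]
```

Run:
```python
from h import *
d=np.load("w1.npz"); p={"K":d["K"],"T":d["T"]}
r=lambda u,v,z: ray("wrist",(u,v),z,p)[:2]
a=np.radians(24.17); u=np.array([np.cos(a),np.sin(a)]); n=np.array([-u[1],u[0]])
f=lambda name,uv,z,off,P=None: print(name,((P if P is not None else r(*uv,z))@u-off).round(4),((P if P is not None else r(*uv,z))@n).round(4))
print("-> unit origin s:")
f("hdr rear top",(277,168.2),.065,.045); f("hdr front top",(277,158.7),.065,.069); f("hdr foot",(277,145.6),.053,.069)
f("flange front",(277,138),.028,.075)
print("-> tester origin s:")
f("holder L",(220,113.3),.040,.056); f("holder R",(334.5,113.3),.040,.056); f("house foot?",(277,40),.036,.135)
print("centre n",[np.array([.5861,.1101])@n,np.array([.6274,-.0276])@n])
T={"K":viewer.camera_params("top")["K"],"T":viewer.camera_params("top")["T"]}
for nm,uv,z,off in [("top hdr",(265.7,188.6),.065,.057),("top holdL",(205+160/4.2,110+308/4.2),.04,.056),("top holdR",(205+308/4.2,110+248/4.2),.04,.056)]:
    P=ray("top",uv,z,T)[:2]; print(nm,P@u-off,P@n)
P=r(25,25,.15); print("can top",P@u,P@n)
tp=robot.observe()["tool_pos"][:2]; print("tcp",tp@u,tp@n)
```

```text
-> unit origin s:
hdr rear top 0.5031 -0.2112
hdr front top 0.4894 -0.2112
hdr foot 0.5023 -0.2111
flange front 0.503 -0.2109
-> tester origin s:
holder L 0.5496 -0.1475
holder R 0.5496 -0.2752
house foot? 0.5446 -0.2112
centre n [np.float64(-0.13952790230023768), np.float64(-0.2820664750641718)]
top hdr 0.5010073743125891 -0.2115096192481335
top holdL 0.5487683631441974 -0.15085009276837216
top holdR 0.5472793862827753 -0.27461754297986335
can top 0.6628709137223391 -0.03529006317261796
tcp 0.5232927334187626 -0.21395841461904871
```

Measurements agree: unit at tester x ≈ -46.5 mm, so 106.5 mm of travel remain. Press point is at s=.531 along the slide. Descending.

Call:
step_arm(increments=[{"delta_pos": [0.8, -0.3, 4], "dr": [0, 0, -0.1], "fingers": 1}, {"delta_pos": [0.8, -0.3, 9], "dr": [0, 0, -0.1], "fingers": 1}, {"delta_pos": [0.8, -0.3, 13], "dr": [0, 0, -0.1], "fingers": 1}, {"delta_pos": [0.8, -0.3, 15.7], "dr": [0, 0, -0.1], "fingers": 1}, {"delta_pos": [0.8, -0.3, 16.7], "dr": [0, 0, -0.1], "fingers": 1}])

```text
time: 2.65
tool_pos: [0.5701, 0.0242, 0.0583]
tool_rot: [-3.14, 0.003, 0.42]
contact_force: [-0.3, -0.2, 0.1]
opening: 0.0004
grip_force: 0.0
```

Call:
step_arm(increments=[{"delta_pos": [0, 0, 0.3], "dr": [0, 0, 0], "fingers": 1}, {"delta_pos": [0, 0, 0.6], "dr": [0, 0, 0], "fingers": 1}, {"delta_pos": [0, 0, 0.8], "dr": [0, 0, 0], "fingers": 1}, {"delta_pos": [0, 0, 1.0], "dr": [0, 0, 0], "fingers": 1}, {"delta_pos": [0, 0, 1.0], "dr": [0, 0, 0], "fingers": 1}])

```text
time: 3.28
tool_pos: [0.572, 0.025, 0.0509]
tool_rot: [3.14, -0.002, 0.422]
contact_force: [-2.3, -0.2, 6.6]
opening: 0.0003
grip_force: 3.1
```

Call:
step_arm(increments=[{"delta_pos": [0, 0, 0.15], "dr": [0, 0, 0], "fingers": 1}, {"delta_pos": [0, 0, 0.3], "dr": [0, 0, 0], "fingers": 1}, {"delta_pos": [0, 0, 0.45], "dr": [0, 0, 0], "fingers": 1}, {"delta_pos": [0, 0, 0.6], "dr": [0, 0, 0], "fingers": 1}, {"delta_pos": [0, 0, 0.6], "dr": [0, 0, 0], "fingers": 1}])

```text
time: 3.9
tool_pos: [0.572, 0.025, 0.0454]
tool_rot: [3.14, -0.002, 0.422]
contact_force: [-3.2, -0.5, 10.2]
opening: 0.0003
grip_force: 5.3
```

Call:
step_arm(increments=[{"delta_pos": [0, 0, 0.1], "dr": [0, 0, 0], "fingers": 1}, {"delta_pos": [0, 0, 0.2], "dr": [0, 0, 0], "fingers": 1}, {"delta_pos": [0, 0, 0.3], "dr": [0, 0, 0], "fingers": 1}, {"delta_pos": [0, 0, 0.35], "dr": [0, 0, 0], "fingers": 1}, {"delta_pos": [0, 0, 0.35], "dr": [0, 0, 0], "fingers": 1}])

```text
time: 4.53
tool_pos: [0.5722, 0.025, 0.045]
tool_rot: [3.139, -0.003, 0.422]
contact_force: [-11.8, -1.0, 33.9]
opening: 0.0003
grip_force: 16.8
```

Call:
step_arm(increments=[{"delta_pos": [0.4, 0, -0.05], "dr": [0, 0, 0], "fingers": 1}, {"delta_pos": [0.9, 0, -0.1], "dr": [0, 0, 0], "fingers": 1}, {"delta_pos": [1.4, 0, -0.1], "dr": [0, 0, 0], "fingers": 1}, {"delta_pos": [1.9, 0, -0.1], "dr": [0, 0, 0], "fingers": 1}, {"delta_pos": [2.4, 0, -0.1], "dr": [0, 0, 0], "fingers": 1}])

```text
time: 5.15
tool_pos: [0.5946, 0.0342, 0.0451]
tool_rot: [3.138, -0.003, 0.422]
contact_force: [-6.4, -2.6, 23.7]
opening: 0.0005
grip_force: 11.6
```

Run:
```python
from h import *
im=viewer.read_camera("wrist"); cv2.imwrite("pics/wrist2.png",im[:,:,::-1])
s=robot.observe(); print(s["tool_pos"],s["contact_force"],s["torque"])
```

```text
[0.59524314 0.03445267 0.04513687] [-5.35555662 -2.78156654 22.46960186] [-0.50165669  1.00039481  0.01183294]
```

View pics/wrist2.png

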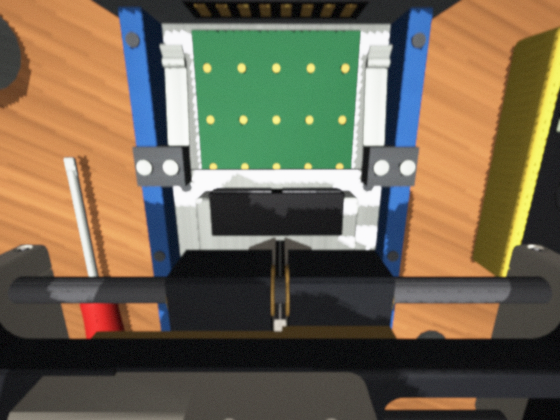

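The flange front (row ~170) has gone under both holders (rows 147–186), the unit is central, and it is pressed flat. Continuing the slide.

Call:
step_arm(increments=[{"delta_pos": [0.6, 0, 0], "dr": [0, 0, 0], "fingers": 1}, {"delta_pos": [1.2, 0, 0], "dr": [0, 0, 0], "fingers": 1}, {"delta_pos": [1.8, 0, 0], "dr": [0, 0, 0], "fingers": 1}, {"delta_pos": [2.4, 0, 0], "dr": [0, 0, 0], "fingers": 1}, {"delta_pos": [3.0, 0, 0], "dr": [0, 0, 0], "fingers": 1}])

```text
time: 5.82
tool_pos: [0.6214, 0.0463, 0.045]
tool_rot: [3.139, -0.002, 0.422]
contact_force: [-14.1, -6.8, 25.0]
opening: 0.0006
grip_force: 13.2
```

Call:
step_arm(increments=[{"delta_pos": [0.6, 0, 0], "dr": [0, 0, 0], "fingers": 1}, {"delta_pos": [1.2, 0, 0], "dr": [0, 0, 0], "fingers": 1}, {"delta_pos": [1.8, 0, 0], "dr": [0, 0, 0], "fingers": 1}, {"delta_pos": [2.4, 0, 0], "dr": [0, 0, 0], "fingers": 1}, {"delta_pos": [3.0, 0, 0], "dr": [0, 0, 0], "fingers": 1}])

```text
time: 6.45
tool_pos: [0.6456, 0.0575, 0.045]
tool_rot: [3.14, 0.006, 0.422]
contact_force: [-18.0, -8.6, 27.4]
opening: 0.0005
grip_force: 13.9
```

Call:
step_arm(increments=[{"delta_pos": [0.5, 0, 0], "dr": [0, 0, 0], "fingers": 1}, {"delta_pos": [1.0, 0, 0], "dr": [0, 0, 0], "fingers": 1}, {"delta_pos": [1.5, 0, 0], "dr": [0, 0, 0], "fingers": 1}, {"delta_pos": [2.0, 0, 0], "dr": [0, 0, 0], "fingers": 1}, {"delta_pos": [2.4, 0, 0], "dr": [0, 0, 0], "fingers": 1}])

```text
time: 7.08
tool_pos: [0.6681, 0.0675, 0.045]
tool_rot: [3.14, 0.005, 0.422]
contact_force: [-17.2, -7.9, 25.2]
opening: 0.0009
grip_force: 12.5
```

Run:
```python
from h import *
im=viewer.read_camera("wrist"); cv2.imwrite("pics/wrist3.png",im[:,:,::-1])
s=robot.observe(); t=s["tool_pos"]; print(t@[.9123,.4095,0],s["contact_force"])
```

```text
0.6378442216755804 [-14.79010286  -5.73137728  22.93066257]
```

View pics/wrist3.png

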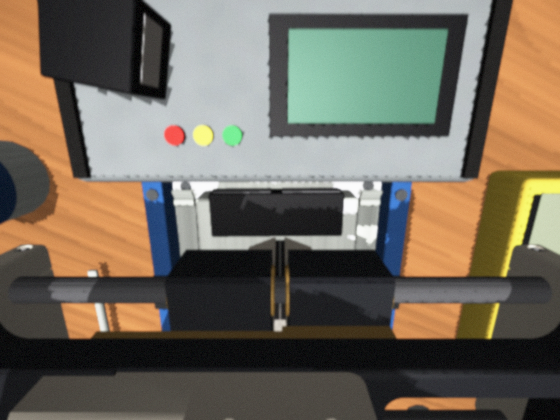

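The header keeps the same rows (189–236) relative to the tool, so it hasn't slipped, and the flange front is near the housing edge (row 180). I'll push to the stop.

Call:
step_arm(increments=[{"delta_pos": [0.2, 0, 0], "dr": [0, 0, 0], "fingers": 1}, {"delta_pos": [0.4, 0, 0], "dr": [0, 0, 0], "fingers": 1}, {"delta_pos": [0.6, 0, 0], "dr": [0, 0, 0], "fingers": 1}, {"delta_pos": [0.7, 0, 0], "dr": [0, 0, 0], "fingers": 1}, {"delta_pos": [0.7, 0, 0], "dr": [0, 0, 0], "fingers": 1}])

```text
time: 7.75
tool_pos: [0.6735, 0.0698, 0.0449]
tool_rot: [3.14, 0.007, 0.422]
contact_force: [-19.4, -7.7, 27.0]
opening: 0.0002
grip_force: 13.3
```

Call:
step_arm(increments=[{"delta_pos": [0.1, 0, 0], "dr": [0, 0, 0], "fingers": 1}, {"delta_pos": [0.2, 0, 0], "dr": [0, 0, 0], "fingers": 1}, {"delta_pos": [0.3, 0, 0], "dr": [0, 0, 0], "fingers": 1}, {"delta_pos": [0.4, 0, 0], "dr": [0, 0, 0], "fingers": 1}, {"delta_pos": [0.4, 0, 0], "dr": [0, 0, 0], "fingers": 1}])

```text
time: 8.38
tool_pos: [0.6756, 0.0707, 0.0449]
tool_rot: [3.141, 0.011, 0.422]
contact_force: [-25.1, -12.8, 31.1]
opening: 0.0005
grip_force: 18.3
```

Run:
```python
from h import *
p=viewer.camera_params("wrist"); im=viewer.read_camera("wrist")[:,:,::-1]; cv2.imwrite("pics/wrist4.png",im)
s=robot.observe(); t=s["tool_pos"]; print(t@[.9123,.4095,0],s["contact_force"])
old=cv2.imread("pics/wrist3.png")
for g in (old,im): print([int(x) for x in g.mean(2)[225:245,225:255].mean(1)],[int(x) for x in g.mean(2)[170:200,320:340].mean(1)])
for v in (234,236,238): print(v,ray("wrist",(277,v),.057,p)@[.9123,.4095,0]-.045-.5495)
```

```text
0.6452959602573717 [-25.97143204 -12.1470563   30.49409113]
[30, 30, 30, 28, 29, 29, 29, 29, 29, 35, 70, 128, 172, 192, 196, 197, 197, 197, 196, 194] [196, 196, 196, 196, 192, 182, 172, 168, 165, 159, 158, 179, 203, 213, 214, 213, 203, 167, 110, 66, 75, 99, 88, 58, 49, 53, 56, 56, 56, 56]
[32, 31, 32, 31, 31, 31, 30, 31, 30, 30, 29, 30, 29, 29, 29, 28, 28, 28, 30, 44] [201, 202, 202, 202, 201, 201, 201, 201, 201, 201, 200, 201, 202, 201, 202, 202, 202, 202, 202, 202, 203, 203, 203, 202, 196, 184, 176, 172, 164, 145]
234 0.06814006801370431
236 0.06699192889643502
238 0.06583882607045488
```

The header moved about 9 rows relative to the tool while the push force rose to 28 N. The unit has therefore stopped, at x ≈ 61±2 mm, which is home. I'll relax the forward push and then lift off gently.

Call:
step_arm(increments=[{"delta_pos": [-0.1, 0, 0], "dr": [0, 0, 0], "fingers": 1}, {"delta_pos": [-0.2, 0, 0], "dr": [0, 0, 0], "fingers": 1}, {"delta_pos": [-0.25, 0, 0], "dr": [0, 0, 0], "fingers": 1}, {"delta_pos": [-0.25, 0, -0.1], "dr": [0, 0, 0], "fingers": 1}, {"delta_pos": [-0.25, 0, -0.1], "dr": [0, 0, 0], "fingers": 1}])

```text
time: 9.05
tool_pos: [0.6756, 0.0706, 0.045]
tool_rot: [3.14, 0.005, 0.422]
contact_force: [-14.0, -8.1, 18.8]
opening: 0.0004
grip_force: 11.0
```

Call:
step_arm(increments=[{"delta_pos": [-0.1, 0, 0], "dr": [0, 0, 0], "fingers": 1}, {"delta_pos": [-0.2, 0, 0], "dr": [0, 0, 0], "fingers": 1}, {"delta_pos": [-0.25, 0, -0.1], "dr": [0, 0, 0], "fingers": 1}, {"delta_pos": [-0.25, 0, -0.2], "dr": [0, 0, 0], "fingers": 1}, {"delta_pos": [-0.25, 0, -0.2], "dr": [0, 0, 0], "fingers": 1}])

```text
time: 9.68
tool_pos: [0.6755, 0.0707, 0.0452]
tool_rot: [3.14, 0.0, 0.421]
contact_force: [-3.2, -4.9, 7.1]
opening: 0.0005
grip_force: 4.1
```

Call:
step_arm(increments=[{"delta_pos": [-0.05, 0, -0.1], "dr": [0, 0, 0], "fingers": 1}, {"delta_pos": [-0.1, 0, -0.3], "dr": [0, 0, 0], "fingers": 1}, {"delta_pos": [-0.1, 0, -1], "dr": [0, 0, 0], "fingers": 1}, {"delta_pos": [-0.1, 0, -3], "dr": [0, 0, 0], "fingers": 1}, {"delta_pos": [-0.1, 0, -6], "dr": [0, 0, 0], "fingers": 1}])

```text
time: 10.3
tool_pos: [0.674, 0.0717, 0.1042]
tool_rot: [-3.141, 0.002, 0.422]
contact_force: [0.0, 0.3, -1.1]
opening: 0.0006
grip_force: 0.0
```

Call:
step_arm(increments=[{"delta_pos": [-2, 0, -4], "dr": [0, 0, 0], "fingers": 1}, {"delta_pos": [-6, 0, -8], "dr": [0, 0, 0], "fingers": 1}, {"delta_pos": [-9, 0, -10], "dr": [0, 0, 0], "fingers": 1}, {"delta_pos": [-10, 0, -10], "dr": [0, 0, 0], "fingers": 1}, {"delta_pos": [-10, 0, -10], "dr": [0, 0, 0], "fingers": 1}])

```text
time: 10.92
tool_pos: [0.5831, 0.0306, 0.2038]
tool_rot: [-3.141, 0.0, 0.421]
contact_force: [-0.3, -0.2, -0.4]
opening: 0.0003
grip_force: 0.0
```

Run:
```python
from h import *
p=viewer.camera_params("wrist"); im=viewer.read_camera("wrist")[:,:,::-1]; cv2.imwrite("pics/wrist5.png",im); np.savez("w5.npz",K=p["K"],T=p["T"])
print(robot.observe()["time"],robot.observe()["contact_force"])
g=im.mean(2)
a=np.radians(24.17);u=np.array([np.cos(a),np.sin(a),0]);n=np.array([-u[1],u[0],0])
for off in (.069,.045):
    for z in (.057,.065): 
        q=proj(u*(.5495+.06+off)+n*-.211+[0,0,z],p); print("expected docked",off,z,q)
```

```text
10.975 [ 0.5486198   0.18633904 -0.51498715]
expected docked 0.069 0.057 [279.32850794  54.01952488]
expected docked 0.069 0.065 [279.32361726  52.17187959]
expected docked 0.045 0.057 [279.316738    81.65511248]
expected docked 0.045 0.065 [279.3116402   80.62439656]
```

View pics/wrist5.png

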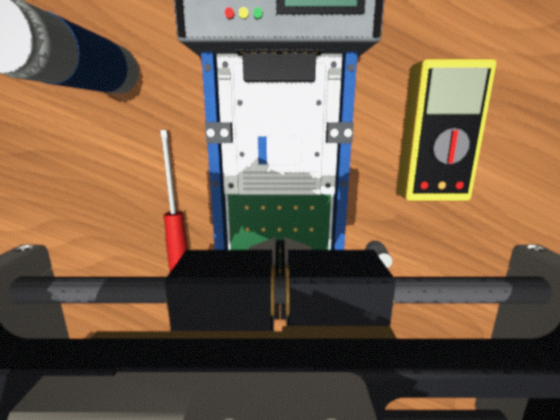

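The unit is fully forward: header rear edge at row ~81 (docked prediction 80.6–81.7), flange rear at row ~194, holders at row 133, with the socket and other bystanders undisturbed. Now a check of the edges, which also covers height.

Run:
```python
from h import *
d=np.load("w5.npz"); p={"K":d["K"],"T":d["T"]}
g=cv2.imread("pics/wrist5.png").mean(2); u=np.array([.9123,.4095,0])
e=lambda c0,c1,r0,r1:(lambda q: r0+.5+np.argmax(np.abs(q)))(np.diff(g[r0:r1,c0:c1].mean(1)))
v1=e(255,300,74,90); v2=e(255,300,186,202)
print(v1,[int(x) for x in g[74:90,255:300].mean(1)],v2,[int(x) for x in g[186:202,255:300].mean(1)])
r=lambda v,z: ray("wrist",(279,v),z,p)@u-.5495
print("unit x from hdr",r(v1,.057)-.045,"from flange rear",r(v2,.023)+.075,"if z up",r(v2,.031)+.075, "holder", r(133,.04))
for z in (.023,.031): # width of flange in px at rear
    a=ray("wrist",(229,190),z,p);b=ray("wrist",(330,190),z,p);print(np.linalg.norm(a-b))
print(robot.observe()["time"],viewer.camera_params("wrist")["T"][:3,3])
```

```text
81.5 [68, 69, 69, 69, 70, 64, 52, 78, 147, 208, 234, 241, 242, 243, 243, 243] 194.5 [173, 162, 152, 154, 166, 177, 179, 163, 123, 77, 53, 48, 46, 46, 46, 46]
unit x from hdr 0.060118239651302516 from flange rear 0.05961535206654427 if z up 0.06165487817733921 holder 0.056313244028125875
0.11932647088547128
0.1165086875908655
10.975 [0.65298526 0.06157004 0.36123862]
```

The header edge gives unit x = 60.1 mm and the flange rear edge 59.6 mm, against 60 when docked. Both edges agree at the held-down height, and the arm is clear, so I'm handing in.

```bash
python3 -c "
from cell import robot
print(robot.hand_in())"
```

```text
the job is handed in; nothing more can be done
None
```

The control unit is docked and handed in at about 11 s: it measures 60 mm along the tester, which is home, and the springs alone hold it down with the arm clear; the bystanders in the last wrist view had not moved, but I did not re-image the rest of the bench.

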